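# Set the foil-stamping dies into the chase in mirror order

### The arm

A 6-joint arm with a two-finger parallel gripper is mounted at the origin on a cart in front of the work surface, level with it; the furniture and walls round the work are solid. World frame = base frame: x ahead of the robot, y to its left, z up, the work surface at z = 0. Lengths are in m, angles in degrees, forces in N, time in s.
With the tool pointing down it reaches from about 0.425 to 0.95 m from the base axis. Payload 3.5 kg.
Tool frame: the origin (TCP) lies on the mounting face of the last link; the fingertips stand 173 mm ahead of it and the grasp point (between the pads) lies 155 mm ahead of it; z points along the fingers, y is the line along which they close (so a half turn about z gives the same grasp; the last joint's range is limited). The gripper opens to 85 mm and grips with 20 to 120 N. Pads are 22 mm wide; open, the fingers measure 114 mm over their backs; the gripper's body (76 mm by 85 mm) begins 54 mm behind the grasp point. The pads swing forward as they close: fully open they stand 13 mm farther back than shut.
Start: joints at [-72.536, 16.404, 90.338, -0, 73.258, -8.594], TCP at [0.297, -0.606, 0.405] pointing down, gripper open.
Joint ranges: [-158.93, 158.93], [-51.34, 127.21], [12.03, 142.37], [-87.48, 267.48], [13.55, 161.25], [-162.69, 162.69]. Speed limits (degrees/s): [159.86, 159.86, 180, 180, 180, 180].

### API

Orientations are given as [roll, pitch, yaw] about the fixed x, y, z axes, in that order (R = Rz(yaw) Ry(pitch) Rx(roll)).
In Python, from bench import sense, grab_frame, close_job, search_frame, silhouettes, spot_point gives the robot as it stands.
- The arm moves only by the shell command python3 -m pendant 'ROWS' [OPENING] [FORCE]. ROWS is JSON, a list that holds one entry, the list of rows, each a list of 6 numbers: the shift along the tool's x, y, z in mm, then the turn, a rotation vector about the tool's x, y, z in degrees. In form: [[[tx, ty, tz, wx, wy, wz], ...]]. A call has 1 to 10 rows; each row shifts and turns the commanded pose from where the row before left it, along the tool's axes as they then stand; what a row does not reach is not made up. A row lasts 1/8 s, in which the tool goes at most 62.5 mm and 10.7 degrees, less where a joint would pass 70% of its speed; a pose out of reach is approached as far as the arm can. A call is refused whole if a number of a shift passes 62.5 or a number of a turn 10.7, either way. A call with a gripper value outside its range is refused whole. OPENING is the finger opening in mm, from 0 to 85.4, set as the call begins (- or left out, the last holds). The fingers move at their own pace and stop on an object; FORCE is the grip in N (left out, the last holds). Time passes only in rows, so rows that do not move let the fingers close. It gives the time, the measured TCP pose, the force, the opening and the grip force at its end, in the units of the state.
- sense(): the state, without advancing time (a new reading comes with each control period).
- grab_frame(name): name is "scene" or "top"; returns a dict with "frame" (480x640x3 uint8, red, green, blue), "camera_matrix" (3x3 intrinsics, pixels), "k1" (the pictures are not rectified: a ray, as slopes to the right and down, at radius r is drawn at 1 + k1 r^2 times it, then the intrinsics apply), "origin" and "orientation" of the camera in the world. Camera axes: x right, y down, z forward; pixel columns grow to the right and rows downward; lengths in m; the calibration is good to about 2 mm. A picture is of the moment at which its call begins. There is no depth.
- close_job(): hands the job in; it is judged then, once.
Trained networks look in a picture, given as the dict that the camera call returned (one of the last four; its "shot" number tells which), for a name from the list of things; names that differ only in an ending like _2 or _b are one class to them, and where a whole thing is asked for, a point or a joint stands for the part that bears it (a point fixed in the world has none). Each returns a list of dicts, best first, with "conf" (0 to 1); they miss things now and then, are a little off and sometimes report something else, mostly with a low value. They report only what shows in the picture. A call takes as long as a camera call.
- search_frame(picture, thing): "position" ([x, y, z] in m, in world coordinates, good to about 4 mm: the middle of the surface that is visible of it).
- silhouettes(picture, thing): "region" (480x640 bool, what is visible of it).
- spot_point(picture, thing): "position" ([x, y, z] in m, in world coordinates, good to about 4 mm: a listed point, or the origin of a listed thing).
The state is a dict: "t": time; "joints": joint angles; "qd": joint speeds; "tau": joint torques, N m; "eef_pos": TCP position; "tcp_rot": TCP orientation; "contact_force": force on the tool from outside, world axes, zero at the start; "moment": the same for the moment, N m; "finger_gap": finger opening in m; "gripper_force": force on a finger pad.
Only numpy, scipy, OpenCV 4.12 (cv2) and the standard library are available. Lean on these libraries where they do the work, as an engineer would, in place of code of your own. Each camera call takes 0.05 s, during which the arm holds its last target. There are 200 camera calls.

### The job

Make up the chase for the foil stamping press: move the four dies from the storage rack onto the chase, motif up, in mirrored order, because the print comes out reversed: the die at the left end of the rack (seen from the robot) goes to the right end of the chase next to the fixed end stop, the next one beside it, and so on. Each die stands flat on the bed, square, with the back of its foot against the rear fence. Then slide the jaw to the right by its knob until the row is closed up tight against the end stop, and let go.

Things in the scene. Friction and masses are not known exactly. Their poses are not given: they have to be found in the camera images.
- die_ring_mid (a point): Loose stamping die, brass motif on top: an open ring, 30 mm. Aluminium block 34 (x) x 38 (y) mm on a steel foot 44 (x) x 40 (y) x 10 mm high; 48 mm high in all, plus 4 mm motif; 0.18 kg. Point: middle of the block, 29 mm above the underside; axes as its cell's. Grip it across x (fingers in front and behind), fingertips above the foot, 10 mm or more over the underside.
- die_diamond_mid (a point): Loose stamping die, brass motif on top: a solid diamond, 30 mm. Aluminium block 34 (x) x 38 (y) mm on a steel foot 44 (x) x 40 (y) x 10 mm high; 48 mm high in all, plus 4 mm motif; 0.18 kg. Point: middle of the block, 29 mm above the underside; axes as its cell's. Grip it across x (fingers in front and behind), fingertips above the foot, 10 mm or more over the underside.
- die_plus_mid (a point): Loose stamping die, brass motif on top: a plus, 30 mm. Aluminium block 34 (x) x 38 (y) mm on a steel foot 44 (x) x 40 (y) x 10 mm high; 48 mm high in all, plus 4 mm motif; 0.18 kg. Point: middle of the block, 29 mm above the underside; axes as its cell's. Grip it across x (fingers in front and behind), fingertips above the foot, 10 mm or more over the underside.
- die_bars_mid (a point): Loose stamping die, brass motif on top: two parallel bars, 30 mm. Aluminium block 34 (x) x 38 (y) mm on a steel foot 44 (x) x 40 (y) x 10 mm high; 48 mm high in all, plus 4 mm motif; 0.18 kg. Point: middle of the block, 29 mm above the underside; axes as its cell's. Grip it across x (fingers in front and behind), fingertips above the foot, 10 mm or more over the underside.
- cell_ring: Fixed grey cell of the storage rack, a proof print on the label at its front (-x): an open ring; that die stands in it. Origin: middle of the pocket; pocket floor 4 mm, rim 10 mm above it; 3 mm play round the foot. x away from the robot, y left along the rack. The 4 cells stand in a row along y, 58 mm apart, in an order that varies; it stays as it is when the dies are taken out.
- cell_diamond: Fixed grey cell of the storage rack, a proof print on the label at its front (-x): a solid diamond; that die stands in it. Origin: middle of the pocket; pocket floor 4 mm, rim 10 mm above it; 3 mm play round the foot. x away from the robot, y left along the rack. The 4 cells stand in a row along y, 58 mm apart, in an order that varies; it stays as it is when the dies are taken out.
- cell_plus: Fixed grey cell of the storage rack, a proof print on the label at its front (-x): a plus; that die stands in it. Origin: middle of the pocket; pocket floor 4 mm, rim 10 mm above it; 3 mm play round the foot. x away from the robot, y left along the rack. The 4 cells stand in a row along y, 58 mm apart, in an order that varies; it stays as it is when the dies are taken out.
- cell_bars: Fixed grey cell of the storage rack, a proof print on the label at its front (-x): two parallel bars; that die stands in it. Origin: middle of the pocket; pocket floor 4 mm, rim 10 mm above it; 3 mm play round the foot. x away from the robot, y left along the rack. The 4 cells stand in a row along y, 58 mm apart, in an order that varies; it stays as it is when the dies are taken out.
- chase: Fixed steel bed 94 x 304 mm, top at z 10 mm. Origin: underside, below the line of dies; x away from robot, y left along the row. Rear fence: front face x +22 mm, top z 18. End stop at right: face y -110, top z 22. Front open. Sliding jaw at left. A die at the fence has its middle at x 0, z 39; in the closed row the middles are at y -90, -50, -10, +30 mm.
- jaw (a joint): Travel (m) of the chase's jaw along chase -y: 0 open, its face at y +110 mm; starts 0 to 0.010; 0.060 when four dies are closed tight (limit 0.085). Slides stiffly (2 N; up to 10 N with the dies), stays where left. Upright knurled knob, 20 mm diameter, 39 to 60 mm above the chase's underside, at chase x 0, y 146 mm minus travel: grip it there.

How it is judged (in metres and radians):
At the end, for the whole second after the job is handed in: All four dies upright on the bed, square, feet within 6 mm of the rear fence, in the reverse of their cells' order (leftmost cell's die at the end stop), each within 8 to 12 mm of its place in the closed row; jaw travel over 54 mm (at most 6 mm of play left); all released and at rest (((y of any of cell_diamond, cell_plus, cell_bars in the frame of cell_ring below -0.145 m and y of die_ring_mid in the frame of chase between -0.098 and -0.078 m) or (y of any of cell_diamond, cell_plus, cell_bars in the frame of cell_ring below -0.087 m and y of any of cell_diamond, cell_plus, cell_bars in the frame of cell_ring above 0.029 m and y of die_ring_mid in the frame of chase between -0.058 and -0.038 m) or (y of any of cell_diamond, cell_plus, cell_bars in the frame of cell_ring above 0.087 m and y of any of cell_diamond, cell_plus, cell_bars in the frame of cell_ring below -0.029 m and y of die_ring_mid in the frame of chase between -0.018 and 0.002 m) or (y of any of cell_diamond, cell_plus, cell_bars in the frame of cell_ring above 0.145 m and y of die_ring_mid in the frame of chase between 0.022 and 0.042 m)) and x of die_ring_mid in the frame of chase between -0.006 and 0.006 m and z of die_ring_mid in the frame of chase between 0.035 and 0.043 m and angle between each of die_ring_mid, die_diamond_mid, die_plus_mid, die_bars_mid's own z axis and vertical below 0.1 rad and angle between the x axis of each of die_ring_mid, die_diamond_mid, die_plus_mid, die_bars_mid and the x axis of chase, either way round below 0.15 rad and linear speed of each of die_ring, die_diamond, die_plus, die_bars below 0.02 m/s and ((y of any of cell_ring, cell_plus, cell_bars in the frame of cell_diamond below -0.145 m and y of die_diamond_mid in the frame of chase between -0.098 and -0.078 m) or (y of any of cell_ring, cell_plus, cell_bars in the frame of cell_diamond below -0.087 m and y of any of cell_ring, cell_plus, cell_bars in the frame of cell_diamond above 0.029 m and y of die_diamond_mid in the frame of chase between -0.058 and -0.038 m) or (y of any of cell_ring, cell_plus, cell_bars in the frame of cell_diamond above 0.087 m and y of any of cell_ring, cell_plus, cell_bars in the frame of cell_diamond below -0.029 m and y of die_diamond_mid in the frame of chase between -0.018 and 0.002 m) or (y of any of cell_ring, cell_plus, cell_bars in the frame of cell_diamond above 0.145 m and y of die_diamond_mid in the frame of chase between 0.022 and 0.042 m)) and x of die_diamond_mid in the frame of chase between -0.006 and 0.006 m and z of die_diamond_mid in the frame of chase between 0.035 and 0.043 m and ((y of any of cell_ring, cell_diamond, cell_bars in the frame of cell_plus below -0.145 m and y of die_plus_mid in the frame of chase between -0.098 and -0.078 m) or (y of any of cell_ring, cell_diamond, cell_bars in the frame of cell_plus below -0.087 m and y of any of cell_ring, cell_diamond, cell_bars in the frame of cell_plus above 0.029 m and y of die_plus_mid in the frame of chase between -0.058 and -0.038 m) or (y of any of cell_ring, cell_diamond, cell_bars in the frame of cell_plus above 0.087 m and y of any of cell_ring, cell_diamond, cell_bars in the frame of cell_plus below -0.029 m and y of die_plus_mid in the frame of chase between -0.018 and 0.002 m) or (y of any of cell_ring, cell_diamond, cell_bars in the frame of cell_plus above 0.145 m and y of die_plus_mid in the frame of chase between 0.022 and 0.042 m)) and x of die_plus_mid in the frame of chase between -0.006 and 0.006 m and z of die_plus_mid in the frame of chase between 0.035 and 0.043 m and ((y of any of cell_ring, cell_diamond, cell_plus in the frame of cell_bars below -0.145 m and y of die_bars_mid in the frame of chase between -0.098 and -0.078 m) or (y of any of cell_ring, cell_diamond, cell_plus in the frame of cell_bars below -0.087 m and y of any of cell_ring, cell_diamond, cell_plus in the frame of cell_bars above 0.029 m and y of die_bars_mid in the frame of chase between -0.058 and -0.038 m) or (y of any of cell_ring, cell_diamond, cell_plus in the frame of cell_bars above 0.087 m and y of any of cell_ring, cell_diamond, cell_plus in the frame of cell_bars below -0.029 m and y of die_bars_mid in the frame of chase between -0.018 and 0.002 m) or (y of any of cell_ring, cell_diamond, cell_plus in the frame of cell_bars above 0.145 m and y of die_bars_mid in the frame of chase between 0.022 and 0.042 m)) and x of die_bars_mid in the frame of chase between -0.006 and 0.006 m and z of die_bars_mid in the frame of chase between 0.035 and 0.043 m and value of joint jaw above 0.054 m and velocity of joint jaw below 0.01 m/s); the robot touches nothing.
It also fails if it takes over 96 s, if anything falls off the work surface, if the arm or the gripper's body presses on something with over 40 N, if the wrist force passes 120 N, or if a joint passes its speed limit or range.

## Working session

There is one attempt and no reset: what is moved stays moved. The work goes in short steps, Python scripts to look and compute and a shell command to move; the robot and the scene stay as the last step left them, time stands still between calls to the robot, and variables do not carry over. Pictures are saved under pics/ and viewed, at most 17 in all, crops included, and the job is handed in when it is done.

```bash
ls; mkdir -p pics; cat > h.py <<'E'
import numpy as np, cv2
from bench import *
from scipy.spatial.transform import Rotation as R
names=['ring','diamond','plus','bars']
def save(f,n): cv2.imwrite('pics/'+n+'.png',cv2.cvtColor(f['frame'],cv2.COLOR_RGB2BGR))
E
python3 - <<'E'
from h import *
s=sense(); print(s['t'],s['eef_pos'],s['tcp_rot'],s['joints'])
for c in ['scene','top']:
    f=grab_frame(c); save(f,c+'0'); print(c,f['origin'],f['orientation'],f['k1'],np.array(f['camera_matrix']).tolist())
    for n in ['cell_'+k for k in names]+['die_'+k+'_mid' for k in names]+['chase','jaw']:
        try: print(n,[(np.round(d['position'],4).tolist(),round(d['conf'],2)) for d in spot_point(f,n)[:2]])
        except Exception as e: print(n,e)
E
```

```text
pics
0.0 [ 0.29645929 -0.60612641  0.40334638] [-1.79865441e+02 -1.89436516e-02  2.60576421e+01] [-7.25365532e+01  1.64531851e+01  9.04231564e+01 -1.43789646e-03
  7.32595376e+01 -8.59380174e+00]
scene [-0.02912527 -0.47462968  0.45772676] [-117.91237669   -1.24481531  -49.87636875] 0.04550617614054972 [[508.2605562758553, 0.0, 316.3481900658061], [0.0, 508.2605562758553, 240.41301070500882], [0.0, 0.0, 1.0]]
cell_ring [([0.6411, 0.0403, 0.0064], 0.93)]
cell_diamond [([0.6419, -0.1345, 0.006], 0.69)]
cell_plus [([0.6399, -0.0157, 0.0056], 0.58), ([0.6367, 0.0395, 0.0348], 0.27)]
cell_bars [([0.636, -0.0759, 0.0073], 0.94)]
die_ring_mid [([0.6391, 0.0398, 0.0402], 0.58)]
die_diamond_mid [([0.643, -0.1369, 0.0456], 0.95)]
die_plus_mid [([0.6408, -0.0168, 0.0395], 0.76)]
die_bars_mid [([0.6392, -0.0802, 0.0395], 0.59)]
chase [([0.4268, 0.0073, 0.0034], 0.64)]
jaw it knows: cell_bars, cell_diamond, cell_plus, cell_ring, chase, die_bars_mid, die_diamond_mid, die_plus_mid, die_ring_mid
top [0.44260528 0.00906075 0.88608925] [-174.43823106    0.93025606  -90.93826546] -0.11856930598704861 [[473.63230952546684, 0.0, 320.9313377334314], [0.0, 473.63230952546684, 237.2826149331039], [0.0, 0.0, 1.0]]
cell_ring [([0.6396, 0.0392, 0.0091], 0.82)]
cell_diamond [([0.6455, -0.1359, 0.0025], 0.65)]
cell_plus [([0.6373, -0.0182, 0.0045], 0.65)]
cell_bars [([0.6394, -0.0772, 0.0024], 0.8)]
die_ring_mid [([0.6386, 0.0365, 0.0395], 0.91)]
die_diamond_mid [([0.6425, -0.141, 0.0414], 0.6)]
die_plus_mid [([0.6416, -0.02, 0.0421], 0.8)]
die_bars_mid [([0.6413, -0.0774, 0.0378], 0.76)]
chase [([0.4271, 0.005, 0.0041], 0.87)]
jaw it knows: cell_bars, cell_diamond, cell_plus, cell_ring, chase, die_bars_mid, die_diamond_mid, die_plus_mid, die_ring_mid
```

View pics/scene0.png

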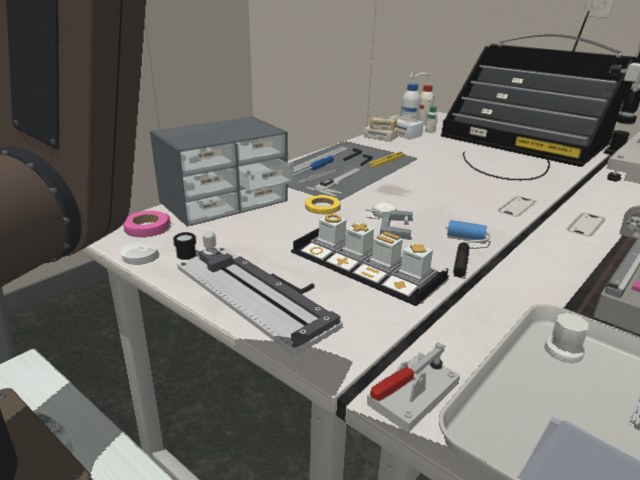

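View pics/top0.png

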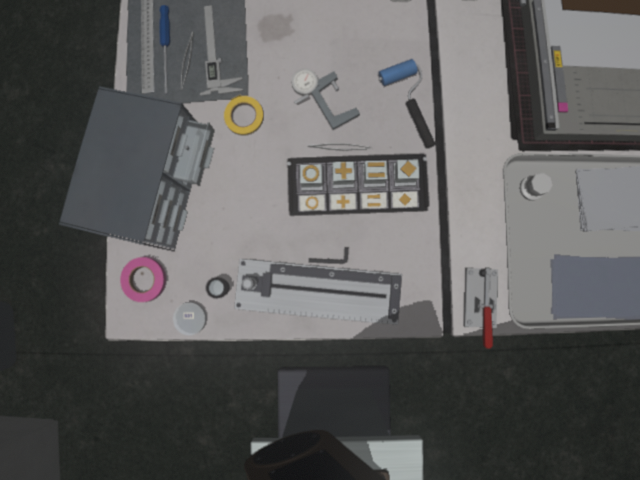

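The rack stands at the top image's (288–428, 155–215). From left to right its dies are ring, plus, bars and diamond, which agrees with the networks. The chase is at (237–402, 258–322) and turned slightly, with the knob at (250,283).

```bash
cat >> h.py <<'E'
def cam(f):
    K=np.array(f['camera_matrix']); D=np.array([f['k1'],0,0,0,0.]); 
    return K,D,R.from_euler('xyz',f['orientation'],degrees=True).as_matrix(),np.array(f['origin'])
def unproj(f,px,z):
    K,D,Rm,o=cam(f); u=cv2.undistortPoints(np.array(px,float).reshape(-1,1,2),K,D).reshape(-1,2)
    d=np.c_[u,np.ones(len(u))]@Rm.T
    return o+d*((z-o[2])/d[:,2])[:,None]
def proj(f,P):
    K,D,Rm,o=cam(f); Q=(np.atleast_2d(P)-o)@Rm
    return cv2.projectPoints(Q.reshape(-1,1,3),np.zeros(3),np.zeros(3),K,D)[0].reshape(-1,2)
def tri(fa,pa,fb,pb):
    A=[];b=[]
    for f,p in((fa,pa),(fb,pb)):
        K,D,Rm,o=cam(f);u=cv2.undistortPoints(np.array(p,float).reshape(1,1,2),K,D).ravel();d=Rm@np.r_[u,1];d/=np.linalg.norm(d)
        M=np.eye(3)-np.outer(d,d);A.append(M);b.append(M@o)
    return np.linalg.lstsq(np.vstack(A),np.hstack(b),rcond=None)[0]
E
python3 - <<'E'
from h import *
for c in ['top','scene']:
    f=grab_frame(c)
    for n in ['chase','jaw']:
        for fn in (silhouettes,search_frame):
            try:
                r=fn(f,n)
                if fn is search_frame: print(c,n,r[:2])
                else:
                    m=r[0]['region']; ys,xs=np.nonzero(m); print(c,n,r[0]['conf'],m.sum(),xs.min(),xs.max(),ys.min(),ys.max())
                    if c=='top' and n=='chase':
                        P=unproj(f,np.c_[xs,ys],.012)[:,:2]; print('rect',cv2.minAreaRect((P*1000).astype(np.float32)))
            except Exception as e: print(c,n,e)
    b=cv2.cvtColor(f['frame'],cv2.COLOR_RGB2BGR)
    a=b[250:330,225:415] if c=='top' else b[225:350,170:350]
    cv2.imwrite(f'pics/crop_{c}.png',cv2.resize(a,None,fx=4.2,fy=4.2,interpolation=cv2.INTER_CUBIC))
E
```

```text
top chase 0.74 8302 234 401 259 324
rect ((428.05572509765625, 29.734764099121094), (303.05218505859375, 94.56141662597656), 83.8434066772461)
top chase [{'position': [0.429, 0.0303, 0.0134], 'conf': 0.95}, {'position': [0.6343, -0.0755, 0.0544], 'conf': 0.42}]
top jaw 0.97 504 242 272 274 296
top jaw [{'position': [0.4408, 0.1379, 0.0278], 'conf': 0.73}]
scene chase 0.73 7858 177 342 232 355
scene chase [{'position': [0.4187, -0.0002, 0.0128], 'conf': 0.92}]
scene jaw 0.86 781 199 234 232 270
scene jaw [{'position': [0.4373, 0.1386, 0.0255], 'conf': 0.56}, {'position': [0.6251, -0.1432, 0.046], 'conf': 0.25}]
```

View pics/crop_top.png

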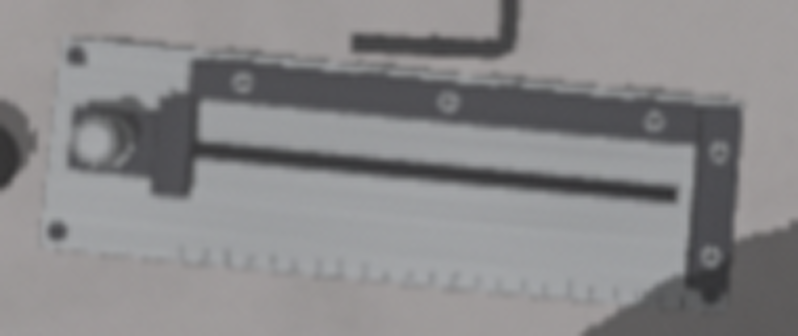

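View pics/crop_scene.png

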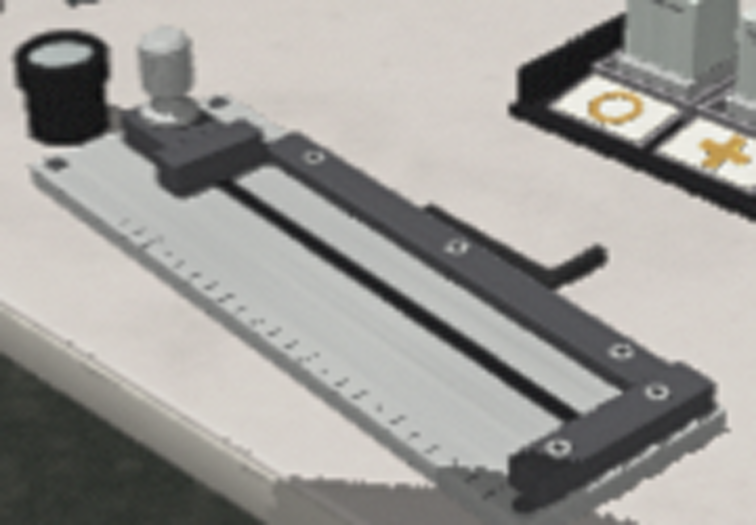

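The crops show the fence's front edge running from crop_top (200,103) to (695,143). The end-stop face is at (692,145–285) and the knob top at (97,138). In crop_scene the knob top is at (165,38).

```bash
python3 - <<'E'
from h import *
t=grab_frame('top'); s=grab_frame('scene')
c=lambda p:(np.array(p,float)+.5)/4.2-.5+[225,250]
cs=lambda p:(np.array(p,float)+.5)/4.2-.5+[170,225]
F=unproj(t,[c((200,103)),c((450,123)),c((695,143))],.016)
E=unproj(t,[c((695,150)),c((689,280))],.022)
print('fence',F.round(4)); print('stop',E.round(4))
v=F[0]-F[2]; yaw=np.degrees(np.arctan2(-v[0],v[1])); print('yaw',yaw)
w=E[0]-E[1]; print('yaw stop',np.degrees(np.arctan2(w[1],w[0])))
# corner = chase (22,-110)
a=np.radians(yaw); Rz=np.array([[np.cos(a),-np.sin(a)],[np.sin(a),np.cos(a)]])
ex,ey=Rz[:,0],Rz[:,1]
ox=np.mean(F[:,:2]@ex)-.022; oy=np.mean(E[:,:2]@ey)+.110
O=ox*ex+oy*ey; print('origin',O)
k=tri(t,c((97,138)),s,cs((165,38))); print('knob top',k, 'in chase',Rz.T@(k[:2]-O))
print('corner z check', tri(t,c((695,145)),s,cs((622,392))))
print('rack left/right: yaw from cells', )
for n in names:
    p=[]
    for f in (t,s):
        for fn in('die_%s_mid'%n,'cell_'+n):
            r=spot_point(f,fn)
            if r: p.append((fn[:4],np.round(r[0]['position'],4).tolist()))
    print(n,p)
    m=[ [silhouettes(f,'die_%s_mid'%n)[0]['region']] for f in (t,)]
    # brass motif centroid in top image within die region
    hs=cv2.cvtColor(t['frame'],cv2.COLOR_RGB2HSV); mm=m[0][0]&(hs[...,1]>110)
    ys,xs=np.nonzero(mm); hh=(xs.min()+xs.max())/2,(ys.min()+ys.max())/2
    print('   motif',len(xs),unproj(t,[(xs.mean(),ys.mean()),hh],.054).round(4).tolist())
E
```

```text
fence [[ 0.4611  0.1124  0.016 ]
 [ 0.4506  0.0032  0.016 ]
 [ 0.44   -0.1034  0.016 ]]
stop [[ 0.437  -0.1026  0.022 ]
 [ 0.3811 -0.0985  0.022 ]]
yaw -5.584618413489372
yaw stop -4.132224122625541
origin [0.42884283 0.00802959]
knob top [0.4456319  0.15075639 0.06094901] in chase [0.00281982 0.1436832 ]
corner z check [ 0.43693999 -0.10114809  0.0152258 ]
rack left/right: yaw from cells
ring [('die_', [0.6345, 0.0366, 0.0409]), ('cell', [0.6404, 0.0391, 0.0067]), ('die_', [0.6376, 0.0395, 0.0405]), ('cell', [0.6383, 0.0388, 0.009])]
   motif 51 [[0.6402, 0.0372, 0.054], [0.64, 0.0381, 0.054]]
diamond [('die_', [0.6426, -0.1394, 0.0395]), ('cell', [0.646, -0.1367, 0.0059]), ('die_', [0.6407, -0.1366, 0.0441]), ('cell', [0.6366, 0.0399, 0.0381])]Traceback (most recent call last):
  File "<stdin>", line 25, in <module>
IndexError: list index out of range
```

```bash
python3 - <<'E'
from h import *
t=grab_frame('top'); hs=cv2.cvtColor(t['frame'],cv2.COLOR_RGB2HSV)
for r0,r1,z in((158,186,.054),(190,214,.006)):
    P=[]
    for c in(310,343,375,407):
        m=hs[r0:r1,c-15:c+15,1]>100; ys,xs=np.nonzero(m)
        P.append(unproj(t,[((xs.min()+xs.max())/2+c-15,(ys.min()+ys.max())/2+r0)],z)[0])
    P=np.array(P); print(P.round(4).tolist(),'yaw',np.degrees(np.arctan2(-(P[0]-P[3])[0],(P[0]-P[3])[1])),np.linalg.norm(P[0]-P[3]))
E
```

```text
[[0.64, 0.039, 0.054], [0.6444, -0.0203, 0.054], [0.6443, -0.0796, 0.054], [0.6452, -0.1373, 0.054]] yaw 1.6852905115242254 0.17630034367641031
[[0.5946, 0.0377, 0.006], [0.5964, -0.0207, 0.006], [0.5973, -0.0782, 0.006], [0.5992, -0.1368, 0.006]] yaw 1.4914194749232665 0.17454928969846126
```

```bash
cat > go.py <<'E'
# usage: go.py x y z yaw : prints shift in current tool frame (mm) and turn about tool z
import sys; from h import *
a=[float(v) for v in sys.argv[1:]]; s=sense(); p=np.array(s['eef_pos']); Rm=R.from_euler('xyz',s['tcp_rot'],degrees=True)
d=np.array(a[:3])-p
T=R.from_euler('xyz',[180,0,a[3]],degrees=True)
print('t %.2f'%s['t'],'pos',p.round(4),'rot',np.round(s['tcp_rot'],2),'F',np.round(s['contact_force'],1),'gap %.4f'%s['finger_gap'])
print('shift mm now-frame',(Rm.inv().apply(d)*1000).round(1),'in target frame',(T.inv().apply(d)*1000).round(1),'turn',(Rm.inv()*T).as_rotvec(degrees=True).round(2))
E
python3 -m pendant '[[[0,0,0,0,0,-9.4],[0,0,0,0,0,-9.4],[0,0,0,0,0,-9.4],[0,0,0,0,0,-9.4],[0,0,0,0,0,-9.4],[0,0,0,0,0,-9.4],[0,0,0,0,0,-9.1],[0,0,0,0,0,0]]]' 85 30
python3 go.py .640 .0385 .26 91.6
```

```text
t: 3.15
eef_pos: [0.2965, -0.6064, 0.4047]
tcp_rot: [180.0, 0.0, 91.5]
contact_force: [-0.1, -0.5, -0.6]
finger_gap: 0.0848
gripper_force: 0.0
t 3.15 pos [ 0.2965 -0.6064  0.4047] rot [180.     0.    91.45] F [-0.1 -0.5 -0.6] gap 0.0848
shift mm now-frame [636.  359.7 144.7] in target frame [635.  361.3 144.7] turn [ 0.    0.   -0.15]
```

```bash
python3 -m pendant '[[[40,22.5,9,0,0,0],[40,22.5,9,0,0,0],[40,22.5,9,0,0,0],[40,22.5,9,0,0,0],[40,22.5,9,0,0,0],[40,22.5,9,0,0,0],[40,22.5,9,0,0,0],[40,22.5,9,0,0,0],[40,22.5,9,0,0,0],[40,22.5,9,0,0,0]]]' >/dev/null
python3 -m pendant '[[[40,22.5,9,0,0,0],[40,22.5,9,0,0,0],[40,22.5,9,0,0,0],[40,22.5,9,0,0,0],[40,22.5,9,0,0,0],[36,22.2,9.7,0,0,0],[0,0,0,0,0,0]]]' >/dev/null
python3 go.py .640 .0385 .193 91.6
python3 - <<'E'
from h import *
s=grab_frame('scene'); t=grab_frame('top')
save(s,'s1'); b=cv2.cvtColor(np.hstack([s['frame'][130:330,200:460],t['frame'][120:320,200:460]]),cv2.COLOR_RGB2BGR)
cv2.imwrite('pics/d1.png',cv2.resize(b,None,fx=1.5,fy=1.5))
for f in (s,t): print([spot_point(f,'die_ring_mid')[:1]])
E
```

```text
t 5.28 pos [0.6393 0.0416 0.2591] rot [-1.7994e+02 -2.0000e-02  9.1620e+01] F [-0.3  0.2  0.2] gap 0.0852
shift mm now-frame [-3.1  0.7 66.1] in target frame [-3.1  0.6 66.1] turn [-0.06 -0.02  0.02]
[[{'position': [0.6372, 0.0411, 0.0382], 'conf': 0.85}]]
[[]]
```

View pics/d1.png

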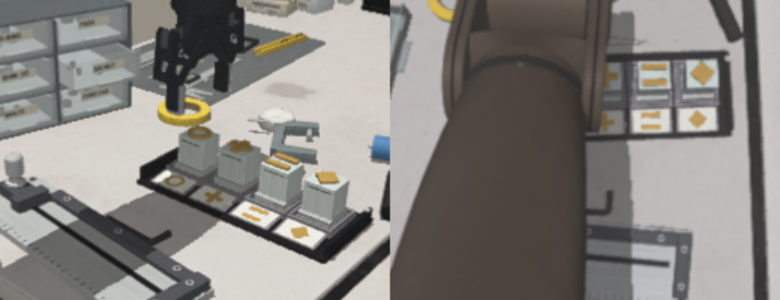

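The left view shows the open gripper over the ring die, with the fingers in front and behind. In the right view the arm hides that die. I'll descend and grip.

```bash
python3 -m pendant '[[[-1.5,0.6,22,0,0,0],[-1,0,22,0,0,0],[0,0,22,0,0,0],[0,0,0,0,0,0]]]'
python3 -m pendant '[[[0,0,0,0,0,0],[0,0,0,0,0,0],[0,0,0,0,0,0],[0,0,0,0,0,0],[0,0,0,0,0,0]]]' 20 40
```

```text
t: 5.98
eef_pos: [0.6379, 0.0366, 0.1901]
tcp_rot: [-179.6, -0.1, 91.5]
contact_force: [0.6, -0.4, -0.1]
finger_gap: 0.085
gripper_force: 0.0
t: 6.6
eef_pos: [0.6399, 0.0367, 0.1952]
tcp_rot: [179.9, 0.0, 91.6]
contact_force: [-1.4, -0.6, 4.4]
finger_gap: 0.0336
gripper_force: 41.6
```

```bash
python3 -m pendant '[[[0,0,-23,0,0,0],[0,0,-24,0,0,0],[0,0,-24,0,0,0],[-21.6,-45,0,0,0,0],[-21.6,-45,0,0,0,0],[-21.6,-45,3,0,0,0],[-21.6,-45,10,0,0,0],[-21.6,-45,10,0,0,0],[0,0,0,0,0,7.2],[0,0,0,0,0,0]]]'
python3 go.py .4174 -.0773 .1995 84.4
```

```text
t: 7.85
eef_pos: [0.4171, -0.0776, 0.2427]
tcp_rot: [179.9, 0.0, 84.4]
contact_force: [-0.8, -0.4, -1.1]
finger_gap: 0.0336
gripper_force: 41.1
t 7.85 pos [ 0.4171 -0.0776  0.2427] rot [1.7993e+02 2.0000e-02 8.4380e+01] F [-0.8 -0.4 -1.1] gap 0.0336
shift mm now-frame [ 0.3  0.2 43.2] in target frame [ 0.3  0.2 43.2] turn [ 0.07  0.02 -0.02]
```

```bash
python3 -m pendant '[[[0,0,12,0,0,0],[0,0,13,0,0,0],[0,0,0,0,0,0]]]'
python3 - <<'E'
from h import *
s=grab_frame('scene'); 
b=cv2.cvtColor(s['frame'][210:360,170:370],cv2.COLOR_RGB2BGR)
cv2.imwrite('pics/d2.png',cv2.resize(b,None,fx=4,fy=4,interpolation=cv2.INTER_CUBIC)); print([(d['position'],d['conf']) for d in spot_point(s,'die_ring_mid')])
E
```

```text
t: 8.22
eef_pos: [0.417, -0.0768, 0.2152]
tcp_rot: [-179.8, -0.1, 84.4]
contact_force: [-0.2, 0.5, -2.0]
finger_gap: 0.0339
gripper_force: 41.2
[([0.4151, -0.0727, 0.0566], 0.94), ([0.6439, -0.1359, 0.0464], 0.42)]
```

View pics/d2.png

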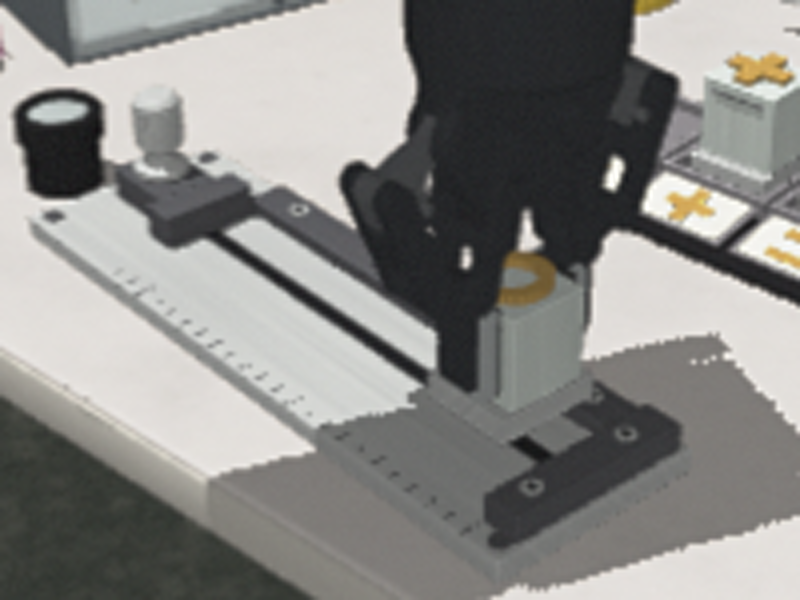

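The ring die hangs square just above the bed at crop (540,350), left of the end stop and in front of the fence. Next I'll lower it.

```bash
python3 -m pendant '[[[0,0,8,0,0,0],[0,0,7,0,0,0],[0,0,0,0,0,0]]]'; python3 -m pendant '[[[0,0,1,0,0,0],[0,0,1,0,0,0],[0,0,0,0,0,0]]]';python3 -m pendant '[[[0,0,1,0,0,0],[0,0,0,0,0,0]]]'
```

```text
t: 8.7
eef_pos: [0.4171, -0.0772, 0.2012]
tcp_rot: [-179.9, -0.0, 84.4]
contact_force: [0.4, -0.7, -1.9]
finger_gap: 0.0336
gripper_force: 41.2
t: 9.07
eef_pos: [0.4175, -0.0774, 0.2001]
tcp_rot: [180.0, 0.0, 84.4]
contact_force: [0.3, 0.8, -2.4]
finger_gap: 0.0333
gripper_force: 41.2
t: 9.32
eef_pos: [0.4175, -0.0774, 0.199]
tcp_rot: [-180.0, -0.0, 84.4]
contact_force: [0.0, 1.4, -2.2]
finger_gap: 0.0334
gripper_force: 41.2
```

```bash
for i in 1 2; do python3 -m pendant '[[[0,0,1,0,0,0],[0,0,0,0,0,0]]]' | grep -E 'eef|cont'; done; for i in 1 2 3; do python3 -m pendant '[[[0,1,0,0,0,0],[0,0,0,0,0,0]]]'| grep -E 'eef|cont'; done
```

```text
eef_pos: [0.4175, -0.0774, 0.1979]
contact_force: [-0.1, 0.0, -2.2]
eef_pos: [0.4174, -0.0773, 0.1969]
contact_force: [-0.0, 0.5, -1.2]
eef_pos: [0.4185, -0.0775, 0.197]
contact_force: [-0.1, -0.1, -2.3]
eef_pos: [0.419, -0.0775, 0.1967]
contact_force: [-3.4, 0.0, -0.4]
eef_pos: [0.4195, -0.0774, 0.1964]
contact_force: [-7.2, 0.3, 1.5]
```

```bash
for i in 1 2 3; do python3 -m pendant '[[[0,0,0.7,0,0,0],[0,0,0,0,0,0]]]' | grep -E 'eef|cont'; done
```

```text
eef_pos: [0.4195, -0.0773, 0.1956]
contact_force: [-5.7, 0.7, 1.2]
eef_pos: [0.4196, -0.0773, 0.1953]
contact_force: [-6.9, 1.0, 2.7]
eef_pos: [0.4197, -0.0774, 0.1952]
contact_force: [-9.8, 2.2, 10.4]
```

```bash
python3 -m pendant '[[[0,0,-0.7,0,0,0],[0,0,0,0,0,0],[0,0,0,0,0,0],[0,0,0,0,0,0]]]' 70 | grep -E 'eef|cont|gap'; python3 -m pendant '[[[0,0,-15,0,0,0],[0,0,-30,0,0,0],[0,0,-30,0,0,0],[0,0,0,0,0,0]]]' 85| grep -E 'eef|cont|gap'; python3 go.py .6425 -.020 .245 91.6
python3 - <<'E'
from h import *
s=grab_frame('scene'); 
b=cv2.cvtColor(s['frame'][210:360,170:370],cv2.COLOR_RGB2BGR)
cv2.imwrite('pics/d3.png',cv2.resize(b,None,fx=3,fy=3,interpolation=cv2.INTER_CUBIC)); print([(d['position'],d['conf']) for d in spot_point(s,'die_ring_mid')])
E
```

```text
eef_pos: [0.4207, -0.0777, 0.1957]
contact_force: [0.7, 0.3, 0.7]
finger_gap: 0.0704
eef_pos: [0.4216, -0.0781, 0.2741]
contact_force: [0.4, -0.1, 0.5]
finger_gap: 0.0848
t 12.32 pos [ 0.4216 -0.0781  0.2741] rot [1.7959e+02 1.3000e-01 8.4360e+01] F [ 0.4 -0.1  0.5] gap 0.0848
shift mm now-frame [ 79.6 213.9  30.5] in target frame [ 51.9 222.4  29.1] turn [ 0.41  0.16 -7.24]
[([0.4181, -0.0736, 0.0368], 0.81)]
```

View pics/d3.png

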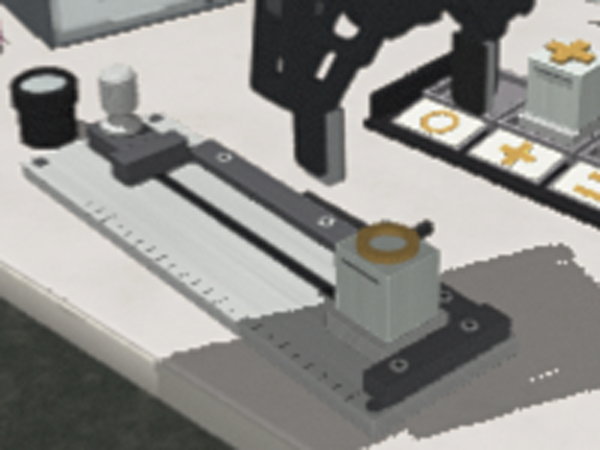

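The ring die stands flat and square at the fence, next to the end stop, around crop (388,290). On to the plus.

```bash
python3 -m pendant '[[[0,0,0,0,0,-7.2],[10,44,6,0,0,0],[10,44,6,0,0,0],[11,45,6,0,0,0],[10.5,45,6,0,0,0],[10.5,44.4,5,0,0,0],[0,0,0,0,0,0],[0,0,0,0,0,0]]]' 85 | grep -E 'eef|rot'; python3 go.py .6425 -.020 .195 91.6
python3 - <<'E'
from h import *
s=grab_frame('scene'); print([(d['position'],d['conf']) for d in spot_point(s,'die_plus_mid')])
E
```

```text
eef_pos: [0.6405, -0.0195, 0.2398]
tcp_rot: [-179.8, -0.0, 91.6]
t 13.43 pos [ 0.6405 -0.0195  0.2398] rot [-1.7978e+02 -4.0000e-02  9.1570e+01] F [ 1.  -0.1  0. ] gap 0.0856
shift mm now-frame [-0.6  2.2 44.8] in target frame [-0.5  2.  44.8] turn [-0.22 -0.04 -0.03]
[([0.6416, -0.0195, 0.0377], 0.97), ([0.4281, 0.0074, 0.0023], 0.66)]
```

```bash
python3 -m pendant '[[[-0.5,1,20,0,0,0],[0,0,25,0,0,0],[0,0,0,0,0,0]]]' 85 | grep -E 'eef|cont'; python3 -m pendant '[[[0,0,0,0,0,0],[0,0,0,0,0,0],[0,0,0,0,0,0],[0,0,0,0,0,0],[0,0,0,0,0,0]]]' 20 40| grep -E 'eef|cont|gap'; python3 go.py .4211 -.0294 .2015 84.4
```

```text
eef_pos: [0.6404, -0.0201, 0.1931]
contact_force: [0.1, -0.4, 0.0]
eef_pos: [0.6429, -0.0202, 0.1979]
contact_force: [-0.7, -0.4, 4.4]
finger_gap: 0.0336
t 14.53 pos [ 0.6429 -0.0202  0.1979] rot [1.799e+02 3.000e-02 9.156e+01] F [-0.7 -0.4  4.4] gap 0.0336
shift mm now-frame [  -3.1 -222.    -4. ] in target frame [ -30.8 -219.9   -3.6] turn [0.1  0.02 7.16]
```

```bash
python3 -m pendant '[[[0,0,-23,0,0,0],[0,0,-24,0,0,0],[0,0,-24,0,0,0],[-0.6,-44,0,0,0,0],[-0.6,-44,5,0,0,0],[-0.6,-44,10,0,0,0],[-0.6,-44,10,0,0,0],[-0.7,-46,10,0,0,0],[0,0,12,0,0,7.2],[0,0,0,0,0,0]]]' | grep -E 'eef|cont|gap'; python3 go.py .4211 -.0294 .2015 84.4
```

```text
eef_pos: [0.4197, -0.0291, 0.2204]
contact_force: [0.4, -0.3, -1.8]
finger_gap: 0.0332
t 15.78 pos [ 0.4197 -0.0291  0.2204] rot [-1.7993e+02 -2.0000e-02  8.4420e+01] F [ 0.4 -0.3 -1.8] gap 0.0332
shift mm now-frame [-0.2  1.4 18.9] in target frame [-0.2  1.4 18.9] turn [-0.07 -0.02  0.02]
```

```bash
python3 -m pendant '[[[0,0,9,0,0,0],[0,0,9,0,0,0],[0,0,0,0,0,0]]]'| grep -E 'eef|cont'; for i in 1 2 3 4; do python3 -m pendant '[[[0,0,1,0,0,0],[0,0,0,0,0,0]]]' | grep -E 'eef|cont'; done; for i in 1 2 3 ; do python3 -m pendant '[[[0,1,0,0,0,0],[0,0,0,0,0,0]]]'| grep -E 'eef|cont'; done
```

```text
eef_pos: [0.4204, -0.0291, 0.2017]
contact_force: [-0.2, -0.1, -2.0]
eef_pos: [0.4207, -0.0293, 0.2017]
contact_force: [0.8, -1.0, -2.9]
eef_pos: [0.4206, -0.0293, 0.2007]
contact_force: [0.1, 0.3, -1.5]
eef_pos: [0.4205, -0.0292, 0.1996]
contact_force: [0.6, 0.0, -1.1]
eef_pos: [0.4205, -0.0292, 0.1985]
contact_force: [0.1, 0.0, -2.0]
eef_pos: [0.4217, -0.0294, 0.1987]
contact_force: [-0.6, -0.1, -2.6]
eef_pos: [0.4226, -0.0295, 0.1987]
contact_force: [-0.1, -0.2, -2.3]
eef_pos: [0.4236, -0.0296, 0.1987]
contact_force: [-0.0, 0.7, -1.4]
```

```bash
for i in 1 2 ; do python3 -m pendant '[[[0,1,0,0,0,0],[0,0,0,0,0,0]]]'| grep -E 'eef|cont'; done;  for i in 1 2 3; do python3 -m pendant '[[[0,0,0.8,0,0,0],[0,0,0,0,0,0]]]' | grep -E 'eef|cont'; done
```

```text
eef_pos: [0.4242, -0.0296, 0.1983]
contact_force: [-3.1, 0.4, -0.9]
eef_pos: [0.4247, -0.0295, 0.1981]
contact_force: [-5.6, -0.4, 0.7]
eef_pos: [0.4248, -0.0295, 0.1979]
contact_force: [-7.7, 1.0, 6.5]
eef_pos: [0.425, -0.0296, 0.1979]
contact_force: [-11.3, 1.4, 12.7]
eef_pos: [0.4252, -0.0296, 0.1979]
contact_force: [-13.7, 1.5, 19.4]
```

```bash
python3 -m pendant '[[[0,0,-2,0,0,0],[0,0,0,0,0,0],[0,0,0,0,0,0],[0,0,0,0,0,0]]]' 70 | grep -E 'eef|cont|gap'; python3 -m pendant '[[[0,0,-15,0,0,0],[0,0,-30,0,0,0],[0,0,-20,0,0,0],[0,0,0,0,0,-7.2],[0,0,0,0,0,0]]]' 85| grep -E 'eef|cont|gap'; python3 go.py .6435 -.0785 .245 91.6
```

```text
eef_pos: [0.4257, -0.0298, 0.1982]
contact_force: [0.6, -0.3, -0.1]
finger_gap: 0.0702
eef_pos: [0.4257, -0.0298, 0.2644]
contact_force: [0.3, 0.3, -0.3]
finger_gap: 0.0848
t 20.27 pos [ 0.4257 -0.0298  0.2644] rot [1.799e+02 3.000e-02 9.148e+01] F [ 0.3  0.3 -0.3] gap 0.0848
shift mm now-frame [-54.4 216.4  19.8] in target frame [-54.8 216.3  19.4] turn [ 0.1   0.03 -0.12]
```

```bash
python3 -m pendant '[[[-11,43,3,0,0,-0.1],[-11,43,4,0,0,0],[-11,43,4,0,0,0],[-11,43,4,0,0,0],[-10.6,44.5,4,0,0,0],[0,0,0,0,0,0],[0,0,0,0,0,0]]]' 85 | grep -E 'eef|rot'; python3 go.py .6435 -.0785 .195 91.6; python3 - <<'E'
from h import *
s=grab_frame('scene')
for n in ('bars','plus'): print([(d['position'],d['conf']) for d in spot_point(s,f'die_{n}_mid')])
E
```

```text
eef_pos: [0.6428, -0.0779, 0.2436]
tcp_rot: [-179.9, -0.0, 91.6]
t 21.15 pos [ 0.6428 -0.0779  0.2436] rot [-1.7987e+02 -4.0000e-02  9.1600e+01] F [-0.4 -1.3  0.1] gap 0.0852
shift mm now-frame [-0.7  0.8 48.5] in target frame [-0.6  0.7 48.6] turn [-0.13 -0.04  0.  ]
[([0.6398, -0.0797, 0.0382], 0.71), ([0.428, 0.0068, 0.0015], 0.5)]
[([0.4262, -0.0285, 0.0418], 0.79), ([0.6413, -0.1339, 0.0026], 0.65)]
```

```bash
python3 -m pendant '[[[-0.6,0,23,0,0,0],[0,0,25,0,0,0],[0,0,0,0,0,0]]]' 85 | grep -E 'eef|cont'; python3 -m pendant '[[[0,0,0,0,0,0],[0,0,0,0,0,0],[0,0,0,0,0,0],[0,0,0,0,0,0],[0,0,0,0,0,0]]]' 20 40| grep -E 'eef|cont|gap'; python3 go.py .4258 .0183 .2015 84.4;  python3 -m pendant '[[[0,0,-23,0,0,0],[0,0,-24,0,0,0],[0,0,-24,0,0,0]]]' | grep -E 'eef|cont|gap'; python3 go.py .4258 .0183 .2015 91.6
```

```text
eef_pos: [0.6418, -0.0782, 0.1943]
contact_force: [-0.6, 0.1, 0.0]
eef_pos: [0.6441, -0.0789, 0.1976]
contact_force: [-0.8, -0.5, 5.4]
finger_gap: 0.0333
t 22.30 pos [ 0.6441 -0.0789  0.1976] rot [1.7991e+02 3.0000e-02 9.1660e+01] F [-0.8 -0.5  5.4] gap 0.0333
shift mm now-frame [ 103.5 -215.4   -4.3] in target frame [  75.4 -226.7   -3.9] turn [0.09 0.03 7.26]
eef_pos: [0.6433, -0.0786, 0.2682]
contact_force: [0.1, -0.5, -2.1]
finger_gap: 0.0337
t 22.68 pos [ 0.6433 -0.0786  0.2682] rot [-1.7997e+02 -2.0000e-02  9.1660e+01] F [ 0.1 -0.5 -2.1] gap 0.0337
shift mm now-frame [ 103.1 -214.5   66.8] in target frame [ 103.  -214.7   66.7] turn [-0.03 -0.02  0.06]
```

```bash
python3 -m pendant '[[[20.6,-43,0,0,0,0],[20.6,-43,3,0,0,0],[20.6,-43,10,0,0,0],[20.6,-43,12,0,0,0],[20.6,-43,12,0,0,0],[0,0,12,0,0,7.2],[0,0,10,0,0,0],[0,0,6,0,0,0],[0,0,0,0,0,0]]]' | grep -E 'eef|cont|gap'; python3 go.py .4258 .0183 .2015 84.4
for i in 1 2 3 ; do python3 -m pendant '[[[0,0,1,0,0,0],[0,0,0,0,0,0]]]' | grep -E 'eef|cont'; done
```

```text
eef_pos: [0.4264, 0.0178, 0.2025]
contact_force: [0.7, 0.5, -1.9]
finger_gap: 0.0336
t 23.80 pos [0.4264 0.0178 0.2025] rot [ 1.7994e+02 -1.0000e-02  8.4510e+01] F [ 0.7  0.5 -1.9] gap 0.0336
shift mm now-frame [ 0.5 -0.7  1. ] in target frame [ 0.5 -0.7  1. ] turn [ 0.06 -0.01  0.11]
eef_pos: [0.426, 0.0179, 0.2014]
contact_force: [0.2, 1.3, -2.1]
eef_pos: [0.4257, 0.018, 0.2003]
contact_force: [0.6, 0.6, -1.4]
eef_pos: [0.4256, 0.018, 0.1992]
contact_force: [1.4, 1.3, -2.0]
```

```bash
python3 -m pendant '[[[0,1,0,0,0,0],[0,1,0,0,0,0],[0,0,0,0,0,0]]]' | grep -E 'eef|cont'; for i in 1 2 3 ; do python3 -m pendant '[[[0,1,0,0,0,0],[0,0,0,0,0,0]]]'| grep -E 'eef|cont'; done; for i in 1 2; do python3 -m pendant '[[[0,0,0.8,0,0,0],[0,0,0,0,0,0]]]' | grep -E 'eef|cont'; done
```

```text
eef_pos: [0.4275, 0.0178, 0.1991]
contact_force: [0.1, 0.1, -1.6]
eef_pos: [0.4287, 0.0177, 0.1992]
contact_force: [-0.7, -0.4, -1.9]
eef_pos: [0.4293, 0.0177, 0.199]
contact_force: [-1.9, 0.4, -0.3]
eef_pos: [0.4298, 0.0177, 0.1987]
contact_force: [-5.6, 0.3, 1.4]
eef_pos: [0.4298, 0.0177, 0.1978]
contact_force: [-5.4, 0.8, 0.8]
eef_pos: [0.43, 0.0177, 0.1977]
contact_force: [-8.2, 0.8, 5.1]
```

```bash
python3 -m pendant '[[[0,0,-0.8,0,0,0],[0,0,0,0,0,0],[0,0,0,0,0,0],[0,0,0,0,0,0]]]' 70 | grep -E 'eef|cont|gap'; python3 -m pendant '[[[0,0,-15,0,0,0],[0,0,-30,0,0,0],[0,0,-20,0,0,0],[0,0,0,0,0,-7.2],[0,0,0,0,0,0]]]' 85| grep -E 'eef|cont|gap'; python3 go.py .645 -.137 .245 91.6
```

```text
eef_pos: [0.4309, 0.0175, 0.1986]
contact_force: [-0.3, -0.2, -0.1]
finger_gap: 0.0695
eef_pos: [0.4308, 0.0175, 0.2646]
contact_force: [-0.7, 0.4, -0.6]
finger_gap: 0.0845
t 27.30 pos [0.4308 0.0175 0.2646] rot [1.7989e+02 2.0000e-02 9.1590e+01] F [-0.7  0.4 -0.6] gap 0.0845
shift mm now-frame [-160.4  209.8   20.1] in target frame [-160.5  209.8   19.6] turn [ 0.11  0.02 -0.01]
```

```bash
python3 -m pendant '[[[-27,35,3,0,0,0],[-27,35,3,0,0,0],[-27,35,3,0,0,0],[-27,35,3,0,0,0],[-27,35,3,0,0,0],[-25.5,34.8,4,0,0,0],[0,0,0,0,0,0],[0,0,0,0,0,0]]]' 85 | grep -E 'eef|rot'; python3 go.py .645 -.137 .195 91.6; python3 - <<'E'
from h import *
s=grab_frame('scene'); t=grab_frame('top')
b=cv2.cvtColor(np.hstack([s['frame'][190:350,170:450],t['frame'][150:330,225:485][:160]]),cv2.COLOR_RGB2BGR)
cv2.imwrite('pics/d4.png',cv2.resize(b,None,fx=1.48,fy=1.48))
for n in ('diamond','bars','plus'): print([(d['position'],d['conf']) for d in spot_point(s,f'die_{n}_mid')])
E
```

```text
eef_pos: [0.6444, -0.1365, 0.2438]
tcp_rot: [-179.9, -0.1, 91.6]
t 28.30 pos [ 0.6444 -0.1365  0.2438] rot [-1.7989e+02 -6.0000e-02  9.1590e+01] F [-0.3  0.1 -1. ] gap 0.0850
shift mm now-frame [-0.6  0.7 48.8] in target frame [-0.5  0.6 48.8] turn [-0.11 -0.06 -0.01]
[([0.6452, -0.1393, 0.045], 0.91)]
[([0.4267, 0.0185, 0.0394], 0.81)]
[([0.3993, -0.0193, 0.0394], 0.86)]
```

View pics/d4.png

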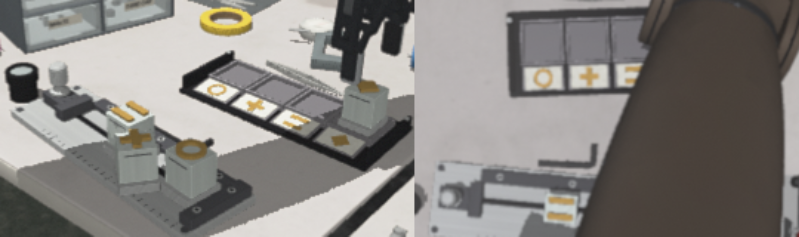

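The arm carrying the bars die came in too low. It knocked the plus die about 26 mm forward; the plus is still upright at crop (137,160). The ring and bars are fine. I'll place the diamond by a high path first, then mend the plus.

```bash
python3 -m pendant '[[[-0.5,0.2,23,0,0,0],[0,0,25,0,0,0],[0,0,0,0,0,0]]]' 85 | grep -E 'eef|cont'; python3 -m pendant '[[[0,0,0,0,0,0],[0,0,0,0,0,0],[0,0,0,0,0,0],[0,0,0,0,0,0],[0,0,0,0,0,0]]]' 20 40| grep -E 'eef|cont|gap';  python3 -m pendant '[[[0,0,-23,0,0,0],[0,0,-24,0,0,0],[0,0,-24,0,0,0],[0,0,-24,0,0,0],[0,0,0,0,0,0]]]' | grep -E 'eef|cont|gap'; python3 go.py .4305 .0661 .2015 91.6
```

```text
eef_pos: [0.6434, -0.1366, 0.1922]
contact_force: [0.9, -0.1, 0.6]
eef_pos: [0.6454, -0.1375, 0.1976]
contact_force: [-2.2, -0.5, 5.5]
finger_gap: 0.0334
eef_pos: [0.646, -0.1375, 0.2949]
contact_force: [0.3, -0.5, -2.2]
finger_gap: 0.0337
t 30.18 pos [ 0.646  -0.1375  0.2949] rot [1.7965e+02 1.3000e-01 9.1660e+01] F [ 0.3 -0.5 -2.2] gap 0.0337
shift mm now-frame [ 210.  -210.1   91.6] in target frame [ 209.6 -209.7   93.4] turn [0.35 0.13 0.06]
```

```bash
python3 -m pendant '[[[35,-35,0,0,0,0],[35,-35,0,0,0,0],[35,-35,0,0,0,0],[35,-35,0,0,0,0],[35,-35,0,0,0,0],[34.6,-34.7,0,0,0,0],[0,0,20,0,0,7.2],[0,0,20,0,0,0],[0,0,20,0,0,0],[0,0,0,0,0,0]]]' | grep -E 'eef|cont|gap'; python3 go.py .4305 .0661 .2015 84.4
```

```text
eef_pos: [0.4281, 0.0663, 0.2292]
contact_force: [-0.6, -0.7, -2.6]
finger_gap: 0.0335
t 31.43 pos [0.4281 0.0663 0.2292] rot [-179.68   -0.     84.46] F [-0.6 -0.7 -2.6] gap 0.0335
shift mm now-frame [ 0.1  2.6 27.7] in target frame [ 0.1  2.4 27.7] turn [-0.32 -0.    0.06]
```

```bash
python3 -m pendant '[[[0,1,9,0,0,0],[0,0,9,0,0,0],[0,0,9,0,0,0],[0,0,2,0,0,0],[0,0,0,0,0,0],[0,0,0,0,0,0]]]' | grep -E 'eef|cont|gap'; python3 -m pendant '[[[0,1,0,0,0,0],[0,1,0,0,0,0],[0,0,0,0,0,0]]]' | grep -E 'eef|cont'; for i in 1 2 3 ; do python3 -m pendant '[[[0,1,0,0,0,0],[0,0,0,0,0,0]]]'| grep -E 'eef|cont'; done
```

```text
eef_pos: [0.4307, 0.066, 0.2027]
contact_force: [-0.1, -0.9, -2.3]
finger_gap: 0.0337
eef_pos: [0.4326, 0.0658, 0.2026]
contact_force: [0.0, 0.7, -1.9]
eef_pos: [0.4336, 0.0657, 0.2025]
contact_force: [0.5, -0.2, -2.0]
eef_pos: [0.4345, 0.0656, 0.2024]
contact_force: [-0.5, -0.0, -3.0]
eef_pos: [0.4349, 0.0656, 0.2021]
contact_force: [-3.7, -0.5, -0.2]
```

```bash
python3 -m pendant '[[[0,0,1,0,0,0],[0,0,1,0,0,0],[0,0,1,0,0,0],[0,0,0,0,0,0]]]' | grep -E 'eef|cont'; for i in 1 2 3; do python3 -m pendant '[[[0,0,0.8,0,0,0],[0,0,0,0,0,0]]]' | grep -E 'eef|cont'; done
```

```text
eef_pos: [0.4349, 0.0656, 0.1989]
contact_force: [-4.8, 1.2, -0.5]
eef_pos: [0.4349, 0.0657, 0.1982]
contact_force: [-4.1, 1.2, -0.5]
eef_pos: [0.435, 0.0657, 0.1977]
contact_force: [-5.8, 0.6, 1.8]
eef_pos: [0.4352, 0.0657, 0.1977]
contact_force: [-9.4, 0.6, 9.9]
```

```bash
python3 -m pendant '[[[0,0,-0.8,0,0,0],[0,0,0,0,0,0],[0,0,0,0,0,0],[0,0,0,0,0,0]]]' 70 | grep -E 'eef|cont|gap'; python3 -m pendant '[[[0,0,-20,0,0,0],[0,0,-40,0,0,0],[0,0,-50,0,0,0],[40,20,0,0,0,0],[40,20,0,0,0,0],[40,20,0,0,0,0],[40,20,0,0,0,0],[0,0,0,0,0,0]]]' 0| grep -E 'eef|cont|gap'; python3 - <<'E'
from h import *
s=grab_frame('scene'); t=grab_frame('top')
b=cv2.cvtColor(s['frame'][210:360,170:350],cv2.COLOR_RGB2BGR); c=cv2.cvtColor(t['frame'][240:330,225:415],cv2.COLOR_RGB2BGR)
b=cv2.resize(b,(480,400),interpolation=cv2.INTER_CUBIC)
cv2.imwrite('pics/d5a.png',cv2.resize(b,None,fx=1.2,fy=1.2)); cv2.imwrite('pics/d5b.png',cv2.resize(c,None,fx=4.2,fy=4.2,interpolation=cv2.INTER_CUBIC))
for n in ('diamond','bars','plus','ring'): print(n,[[(np.round(d['position'],4),d['conf']) for d in spot_point(f,f'die_{n}_mid')[:1]] for f in (s,t)])
E
```

```text
eef_pos: [0.4358, 0.0655, 0.198]
contact_force: [-0.1, 0.9, -0.5]
finger_gap: 0.0702
eef_pos: [0.5316, 0.219, 0.3077]
contact_force: [0.2, 0.7, -0.9]
finger_gap: -0.0001
diamond [[(array([0.4347, 0.0669, 0.0446]), 0.56)], [(array([0.4355, 0.0671, 0.0408]), 0.63)]]
bars [[(array([0.4281, 0.0171, 0.0368]), 0.83)], [(array([0.4282, 0.021 , 0.037 ]), 0.94)]]
plus [[(array([ 0.4138, -0.0718,  0.0378]), 0.59)], [(array([ 0.6423, -0.0185,  0.004 ]), 0.65)]]
ring [[(array([ 0.4182, -0.0729,  0.0386]), 0.62)], [(array([ 0.4163, -0.0771,  0.0378]), 0.63)]]
```

View pics/d5b.png

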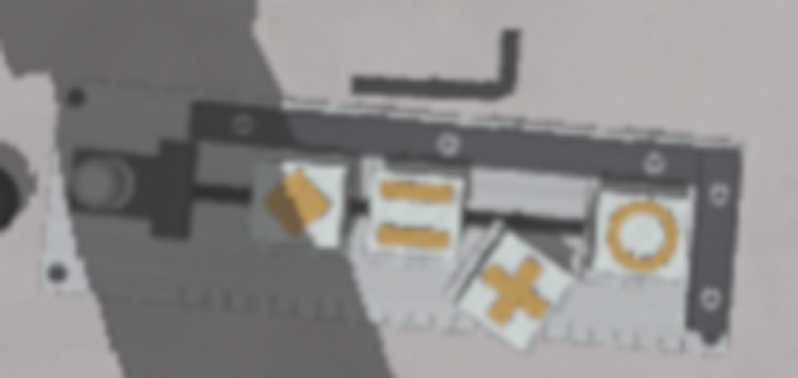

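View pics/d5a.png

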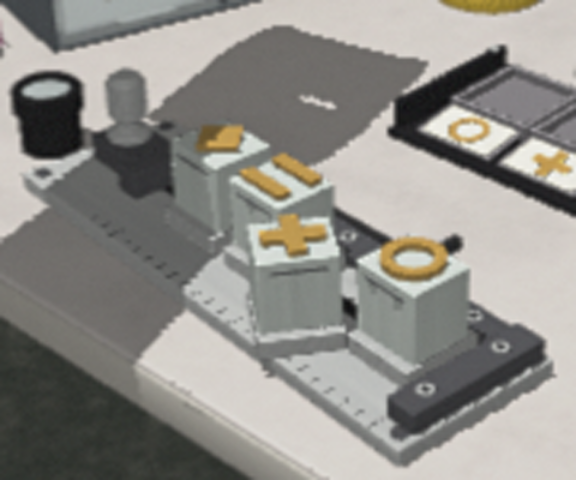

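The top view shows the plus die turned about 30° clockwise. Its block top corners are at crop (502,222), (580,275), (525,352) and (455,297). The other three dies are square at the fence, and the plus is upright. Next I'll compute its pose and test the reach straight down.

```bash
python3 - <<'E'
from h import *
t=grab_frame('top'); c=lambda p:(np.array(p,float)+.5)/4.2-.5+[225,240]
P=unproj(t,[c(p) for p in((502,222),(580,275),(525,352),(455,297))],.058); print(P.round(4),P.mean(0))
r=lambda a,b:np.degrees(np.arctan2(*(P[a]-P[b])[[1,0]])); print(r(0,3),r(1,2),r(3,2)-90,r(0,1)-90, np.linalg.norm(P[0]-P[1]),np.linalg.norm(P[0]-P[3]))
hs=cv2.cvtColor(t['frame'],cv2.COLOR_RGB2HSV); m=np.zeros((480,640),bool); m[294:320,336:362]=hs[294:320,336:362,1]>100
ys,xs=np.nonzero(m); print('motif',unproj(t,[(xs.mean(),ys.mean())],.061))
print(sense()['joints'].round(1))
E
python3 go.py .405 -.032 .27 55.5
```

```text
[[ 0.4263 -0.0176  0.058 ]
 [ 0.4039 -0.0494  0.058 ]
 [ 0.3727 -0.026   0.058 ]
 [ 0.3958  0.0024  0.058 ]] [ 0.39965636 -0.02266314  0.058     ]
-33.22020877729202 -36.807506057970045 -39.039776188413796 -35.17232085911918 0.03891734512127026 0.03653061377948048
motif [[ 0.39777847 -0.02234377  0.061     ]]
[ 12.1   9.4 109.4  -0.   61.2  17.7]
t 36.60 pos [0.5305 0.2167 0.308 ] rot [179.99  -0.    84.42] F [-0.4 -1.  -0.4] gap 0.0000
shift mm now-frame [-259.7 -100.7   38. ] in target frame [-276.    37.4   38. ] turn [ 1.000e-02 -1.000e-02  2.892e+01]
```

```bash
python3 -m pendant '[[[-41.3,-12.8,0,0,0,0],[-41.3,-12.8,0,0,0,0],[-41.3,-12.8,0,0,0,0],[-41.3,-12.8,0,0,0,0],[-41.3,-12.8,0,0,0,0],[-41.3,-12.8,0,0,0,0],[0,0,0,0,0,10.2],[0,0,0,0,0,10.2],[0,0,0,0,0,10],[0,0,0,0,0,0]]]' 60 | grep -E eef; python3 go.py .3985 -.0225 .27 54; python3 -c "from h import *;print(sense()['joints'].round(1))"
```

```text
eef_pos: [0.4301, -0.0223, 0.308]
t 37.85 pos [ 0.4301 -0.0223  0.308 ] rot [ 1.7998e+02 -1.0000e-02  5.4150e+01] F [ 0.4 -0.   0.4] gap 0.0600
shift mm now-frame [-18.7 -25.5  38. ] in target frame [-18.7 -25.4  38. ] turn [ 0.02 -0.01  0.15]
[-16.5  -9.5 128.3   0.   61.2  19.3]
```

```bash
python3 -m pendant '[[[-6,-8.5,6,0,0,0],[-6,-8.5,6,0,0,0],[-6.7,-8.5,6,0,0,0],[0,0,10,0,0,0],[0,0,10,0,0,0],[0,0,0,0,0,0]]]' 50 | grep -E eef; python3 go.py .3985 -.0225 .198 54; python3 - <<'E'
from h import *
print(sense()['joints'].round(1))
s=grab_frame('scene'); b=cv2.cvtColor(s['frame'][210:360,170:350],cv2.COLOR_RGB2BGR)
cv2.imwrite('pics/d6.png',cv2.resize(b,None,fx=4,fy=4,interpolation=cv2.INTER_CUBIC))
E
```

```text
eef_pos: [0.3984, -0.0223, 0.2687]
t 38.60 pos [ 0.3984 -0.0223  0.2687] rot [-1.7987e+02  4.0000e-02  5.4060e+01] F [ 0.5  0.2 -0.2] gap 0.0499
shift mm now-frame [-0.   0.4 70.7] in target frame [-0.1  0.2 70.7] turn [-0.13  0.04  0.06]
[-17.9 -10.6 133.8   0.   56.9  18.1]
```

View pics/d6.png

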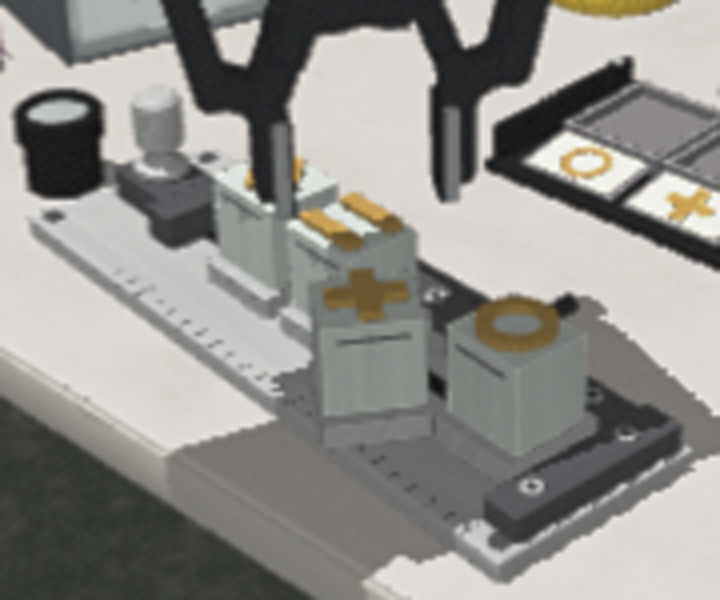

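The arm reaches straight above the plus die, which stands upright at crop (370,360). The fingers straddle its front and rear faces, so I'll descend.

```bash
python3 -m pendant '[[[0,0,15,0,0,0],[0,0,20,0,0,0],[0,0,0,0,0,0]]]' | grep -E 'eef|cont'; python3 -m pendant '[[[0,0,8,0,0,0],[0,0,8,0,0,0],[0,0,8,0,0,0],[0,0,0,0,0,0]]]' | grep -E 'eef|cont';python3 -m pendant '[[[0,0,5,0,0,0],[0,0,4,0,0,0],[0,0,0,0,0,0]]]' | grep -E 'eef|cont'; python3 -c "from h import *;print(sense()['joints'].round(1))"
```

```text
eef_pos: [0.3978, -0.0221, 0.2329]
contact_force: [-1.0, -0.6, -0.2]
eef_pos: [0.3983, -0.0222, 0.2101]
contact_force: [0.4, -0.6, -0.8]
eef_pos: [0.3984, -0.0223, 0.2015]
contact_force: [1.1, -0.1, 0.5]
[-17.8  -2.4 135.4  -0.   47.   18.1]
```

```bash
python3 -m pendant '[[[0,0,0,0,0,0],[0,0,0,0,0,0],[0,0,0,0,0,0],[0,0,0,0,0,0],[0,0,0,0,0,0]]]' 20 40| grep -E 'eef|cont|gap';  python3 -m pendant '[[[0,0,-15,0,0,0],[0,0,-20,0,0,0],[0,0,-20,0,0,0],[0,0,-15,0,0,0],[0,0,0,0,0,-10],[0,0,0,0,0,-10],[0,0,0,0,0,-10.3],[0,0,0,0,0,0]]]' | grep -E 'eef|cont|gap'; python3 go.py .4211 -.0294 .208 84.4; python3 - <<'E'
from h import *
s=grab_frame('scene'); b=cv2.cvtColor(s['frame'][170:340,170:374],cv2.COLOR_RGB2BGR)
cv2.imwrite('pics/d7.png',cv2.resize(b,None,fx=3,fy=3,interpolation=cv2.INTER_CUBIC))
E
```

```text
eef_pos: [0.3986, -0.0223, 0.2019]
contact_force: [0.2, 0.2, 1.5]
finger_gap: 0.0371
eef_pos: [0.3983, -0.0223, 0.2714]
contact_force: [0.1, -0.2, -1.7]
finger_gap: 0.0375
t 41.52 pos [ 0.3983 -0.0223  0.2714] rot [-1.7994e+02 -1.0000e-02  8.4240e+01] F [ 0.1 -0.2 -1.7] gap 0.0375
shift mm now-frame [-4.8 23.5 63.4] in target frame [-4.9 23.4 63.4] turn [-0.06 -0.01 -0.16]
```

View pics/d7.png

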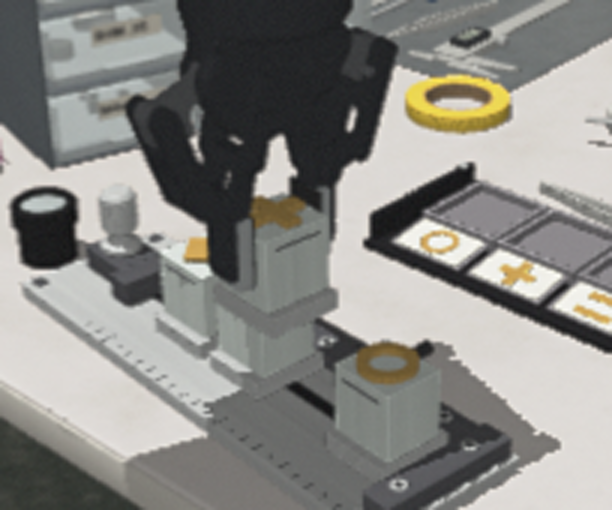

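The grip gap is 37.5 mm, so the die is held across its y faces. It had actually turned about +54°, which matches the slot facing right. I'll set it down on the free table behind the chase, turned the right way, and regrip it there.

```bash
python3 -m pendant '[[[-16.2,34.7,-2,0,0,0],[-16.2,34.7,-2,0,0,0],[-16.2,34.7,-2,0,0,0],[-16.2,34.7,0,0,0,0],[0,0,0,0,0,10],[0,0,0,0,0,10],[0,0,0,0,0,10],[0,0,0,0,0,10],[0,0,0,0,0,10]]]' |grep eef;  python3 -m pendant '[[[0,0,0,0,0,10],[0,0,0,0,0,10],[0,0,0,0,0,10],[0,0,0,0,0,10],[0,0,20,0,0,0],[0,0,20,0,0,0],[0,0,20,0,0,0],[0,0,12,0,0,0],[0,0,0,0,0,0]]]' |grep -E 'eef|rot|cont|gap'; python3 go.py .53 -.10 .193 -5.6
```

```text
eef_pos: [0.5302, -0.1005, 0.2773]
eef_pos: [0.5299, -0.1003, 0.2047]
tcp_rot: [-180.0, 0.1, -5.7]
contact_force: [-0.6, 0.2, -2.8]
finger_gap: 0.0371
t 43.83 pos [ 0.5299 -0.1003  0.2047] rot [-1.7996e+02  1.5000e-01 -5.7100e+00] F [-0.6  0.2 -2.8] gap 0.0371
shift mm now-frame [ 0.1 -0.3 11.7] in target frame [ 0.1 -0.3 11.7] turn [-0.04  0.15 -0.11]
```

```bash
python3 -m pendant '[[[0,0,5,0,0,0],[0,0,4,0,0,0],[0,0,0,0,0,0]]]' |grep -E 'eef|cont'; for i in 1 2 3 4 5; do python3 -m pendant '[[[0,0,1,0,0,0],[0,0,0,0,0,0]]]' | grep -E 'eef|cont'; done
```

```text
eef_pos: [0.5303, -0.1005, 0.1968]
contact_force: [-0.1, 0.1, -2.5]
eef_pos: [0.5304, -0.1005, 0.1959]
contact_force: [-0.4, 0.5, -3.9]
eef_pos: [0.5303, -0.1005, 0.1948]
contact_force: [0.5, 0.2, -2.8]
eef_pos: [0.5303, -0.1005, 0.1937]
contact_force: [-0.3, 0.7, -2.1]
eef_pos: [0.5303, -0.1005, 0.1927]
contact_force: [0.1, -0.8, -2.9]
eef_pos: [0.5305, -0.1005, 0.192]
contact_force: [-0.3, 0.3, -1.0]
```

```bash
python3 -m pendant '[[[0,0,0.8,0,0,0],[0,0,0,0,0,0]]]' | grep -E 'eef|cont'; python3 -m pendant '[[[0,0,-0.5,0,0,0],[0,0,0,0,0,0],[0,0,0,0,0,0],[0,0,0,0,0,0]]]' 80 | grep -E 'cont|gap'; python3 -m pendant '[[[0,0,-20,0,0,0],[0,0,-35,0,0,0],[0,0,-10,0,0,-10],[0,0,0,0,0,-10],[0,0,0,0,0,-10],[0,0,0,0,0,-10],[0,0,0,0,0,-10]]]' 85 | grep -E 'eef|cont'; python3 -m pendant '[[[0,0,0,0,0,-10],[0,0,0,0,0,-10],[0,0,0,0,0,-10],[0,0,0,0,0,-10],[0,0,0,0,0,0]]]' 85 | grep -E 'eef|rot'; python3 go.py .5303 -.1005 .19 84.4; python3 - <<'E'
from h import *
s=grab_frame('scene'); b=cv2.cvtColor(s['frame'][170:360,170:430],cv2.COLOR_RGB2BGR)
cv2.imwrite('pics/d8.png',cv2.resize(b,None,fx=3,fy=3,interpolation=cv2.INTER_CUBIC))
print(spot_point(s,'die_plus_mid')[:1])
E
```

```text
eef_pos: [0.5306, -0.1005, 0.192]
contact_force: [-2.8, 1.2, 5.2]
contact_force: [0.6, -0.1, -0.7]
finger_gap: 0.0802
eef_pos: [0.5303, -0.1005, 0.2564]
contact_force: [-0.4, -0.3, -0.3]
eef_pos: [0.5303, -0.1004, 0.2564]
tcp_rot: [-180.0, -0.0, 84.2]
t 47.70 pos [ 0.5303 -0.1004  0.2564] rot [-180.     -0.     84.24] F [-0.4  0.7  0.1] gap 0.0850
shift mm now-frame [-0.1  0.  66.4] in target frame [-0.1  0.  66.4] turn [-0.   -0.   -0.16]
[{'position': [0.529, -0.0998, 0.0271], 'conf': 0.88}]
```

View pics/d8.png

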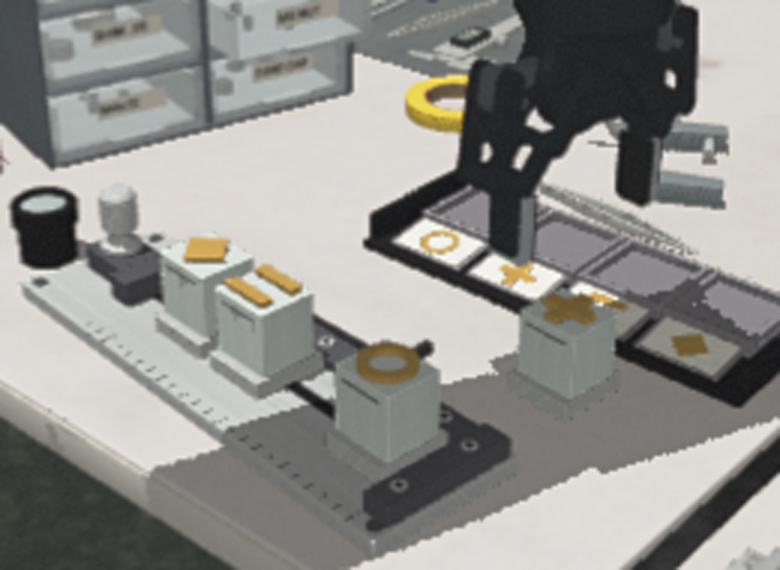

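The plus now stands at crop (567,345) with its slot to the front like the others. The ring, bars and diamond are square at the fence. I'll regrip it and place it by a high path.

```bash
python3 -m pendant '[[[0,0,20,0,0,0],[0,0,20,0,0,0],[0,0,15,0,0,0],[0,0,11,0,0,0],[0,0,0,0,0,0]]]' 58 | grep -E 'eef|cont'; python3 -m pendant '[[[0,0,0,0,0,0],[0,0,0,0,0,0],[0,0,0,0,0,0],[0,0,0,0,0,0],[0,0,0,0,0,0]]]' 20 40| grep -E 'eef|cont|gap';  python3 -m pendant '[[[0,0,-25,0,0,0],[0,0,-35,0,0,0],[0,0,-35,0,0,0],[0,0,0,0,0,0]]]' | grep -E 'eef|cont|gap'; python3 go.py .4211 -.0294 .204 84.4
```

```text
eef_pos: [0.53, -0.1004, 0.1896]
contact_force: [-0.4, -0.1, 0.2]
eef_pos: [0.5308, -0.1006, 0.1914]
contact_force: [1.1, 0.5, 5.0]
finger_gap: 0.0336
eef_pos: [0.5309, -0.1007, 0.2875]
contact_force: [-0.6, -0.3, -2.4]
finger_gap: 0.0333
t 49.55 pos [ 0.5309 -0.1007  0.2875] rot [1.7971e+02 8.0000e-02 8.4360e+01] F [-0.6 -0.3 -2.4] gap 0.0333
shift mm now-frame [  60.2 -116.7   82.8] in target frame [  60.2 -116.3   83.5] turn [ 0.29  0.08 -0.04]
```

```bash
python3 -m pendant '[[[15,-29,0,0,0,0],[15,-29,0,0,0,0],[15,-29,0,0,0,0],[15.2,-29.3,0,0,0,0],[0,0,0,0,0,0],[0,0,25,0,0,0],[0,0,25,0,0,0],[0,0,0,0,0,0],[0,0,0,0,0,0]]]' | grep -E 'eef|cont|gap'; python3 go.py .4211 -.0294 .204 84.4
```

```text
eef_pos: [0.4209, -0.0294, 0.2355]
contact_force: [0.6, 0.6, -2.1]
finger_gap: 0.0335
t 50.67 pos [ 0.4209 -0.0294  0.2355] rot [-179.99   -0.     84.34] F [ 0.6  0.6 -2.1] gap 0.0335
shift mm now-frame [ 0.   0.2 31.5] in target frame [ 0.   0.2 31.5] turn [-0.01 -0.   -0.06]
```

```bash
python3 -m pendant '[[[0,0,12,0,0,0],[0,0,12,0,0,0],[0,0,8,0,0,0],[0,0,0,0,0,0]]]' | grep -E 'eef|cont|gap'; python3 -m pendant '[[[0,1,0,0,0,0],[0,1,0,0,0,0],[0,0,0,0,0,0]]]' | grep -E 'eef|cont'; for i in 1 2 ; do python3 -m pendant '[[[0,1,0,0,0,0],[0,0,0,0,0,0]]]'| grep -E 'eef|cont'; done;  for i in 1 2 3 ; do python3 -m pendant '[[[0,0,1,0,0,0],[0,0,0,0,0,0]]]'| grep -E 'eef|cont'; done
```

```text
eef_pos: [0.4201, -0.029, 0.2026]
contact_force: [0.3, 0.6, -1.9]
finger_gap: 0.0337
eef_pos: [0.4228, -0.0294, 0.2039]
contact_force: [-0.6, -0.1, -2.7]
eef_pos: [0.4236, -0.0294, 0.2036]
contact_force: [-0.5, -0.1, -1.5]
eef_pos: [0.4242, -0.0294, 0.2033]
contact_force: [-2.1, -0.6, -0.9]
eef_pos: [0.4241, -0.0294, 0.2022]
contact_force: [-2.3, 0.1, -1.8]
eef_pos: [0.4242, -0.0294, 0.2014]
contact_force: [-4.6, 1.0, 1.1]
eef_pos: [0.4245, -0.0295, 0.2014]
contact_force: [-8.2, 2.1, 10.1]
```

```bash
python3 -m pendant '[[[0,0,-1.2,0,0,0],[0,0,0,0,0,0],[0,0,0,0,0,0],[0,0,0,0,0,0]]]' 65 | grep -E 'eef|cont|gap'; python3 -m pendant '[[[0,0,-20,0,0,0],[0,0,-35,0,0,0],[0,0,-30,0,0,0],[0,0,0,0,0,0]]]' 60 | grep -E 'eef|cont'; python3 go.py .4441 .1507 .27 84.4
```

```text
eef_pos: [0.4247, -0.0296, 0.2018]
contact_force: [0.0, -0.2, 0.7]
finger_gap: 0.065
eef_pos: [0.4255, -0.0298, 0.2893]
contact_force: [0.4, -0.8, 0.3]
t 53.80 pos [ 0.4255 -0.0298  0.2893] rot [1.7963e+02 7.0000e-02 8.4360e+01] F [ 0.4 -0.8  0.3] gap 0.0597
shift mm now-frame [181.5   0.7  19. ] in target frame [181.5   0.9  19.3] turn [ 0.37  0.08 -0.04]
```

```bash
python3 -m pendant '[[[36,0,0,0,0,0],[36,0,0,0,0,0],[36,0,0,0,0,0],[36,0,0,0,0,0],[36.5,0.5,0,0,0,0],[0,0,17,0,0,0],[0,0,0,0,0,0]]]' 60 | grep -E 'eef|cont'; python3 go.py .4441 .1507 .215 84.4; python3 - <<'E'
from h import *
s=grab_frame('scene'); b=cv2.cvtColor(s['frame'][190:350,170:370],cv2.COLOR_RGB2BGR)
cv2.imwrite('pics/d9.png',cv2.resize(b,None,fx=3.7,fy=3.7,interpolation=cv2.INTER_CUBIC))
for n in names: print(n,[(np.round(d['position'],4),d['conf']) for d in spot_point(s,f'die_{n}_mid')[:1]])
E
```

```text
eef_pos: [0.4414, 0.1497, 0.2667]
contact_force: [-0.4, -0.3, -0.2]
t 54.67 pos [0.4414 0.1497 0.2667] rot [-1.7965e+02  9.0000e-02  8.4380e+01] F [-0.4 -0.3 -0.2] gap 0.0600
shift mm now-frame [ 1.4  2.9 51.6] in target frame [ 1.3  2.6 51.7] turn [-0.35  0.09 -0.02]
ring []
diamond [(array([0.4332, 0.0648, 0.0415]), 0.88)]
plus [(array([ 0.4242, -0.0294,  0.0368]), 0.96)]
bars []
```

View pics/d9.png

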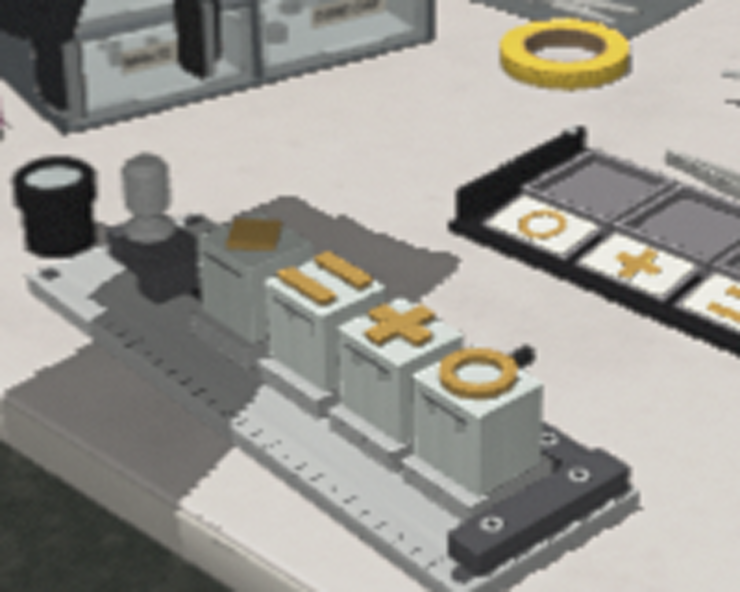

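All four dies stand square along the fence in the order diamond, bars, plus, ring. The knob is at crop (147,195), with the fingers above it.

```bash
python3 -m pendant '[[[0.5,0.5,17,0,0,0],[0.5,0,17,0,0,0],[0,0,17,0,0,0],[0,0,0,0,0,0]]]' 60 | grep -E 'eef|cont'; python3 -m pendant '[[[0,0,0,0,0,0],[0,0,0,0,0,0],[0,0,0,0,0,0],[0,0,0,0,0,0],[0,0,0,0,0,0]]]' 0 80| grep -E 'eef|cont|gap|grip'
```

```text
eef_pos: [0.4423, 0.1509, 0.2163]
contact_force: [0.7, 0.4, 1.0]
eef_pos: [0.4438, 0.1511, 0.2197]
contact_force: [-2.0, -0.1, 5.2]
finger_gap: 0.0166
gripper_force: 78.4
```

```bash
python3 -m pendant '[[[-4,0,0,0,0,0],[-4,0,0,0,0,0],[-4,0,0,0,0,0],[0,0,0,0,0,0]]]' | grep -E 'eef|cont|gap|grip';python3 - <<'E'
from h import *
s=grab_frame('scene'); b=cv2.cvtColor(s['frame'][190:310,170:320],cv2.COLOR_RGB2BGR)
cv2.imwrite('pics/d10.png',cv2.resize(b,None,fx=4,fy=4,interpolation=cv2.INTER_CUBIC))
E
```

```text
eef_pos: [0.4425, 0.1392, 0.2197]
contact_force: [-0.8, 0.5, 5.7]
finger_gap: 0.0164
gripper_force: 78.5
```

View pics/d10.png

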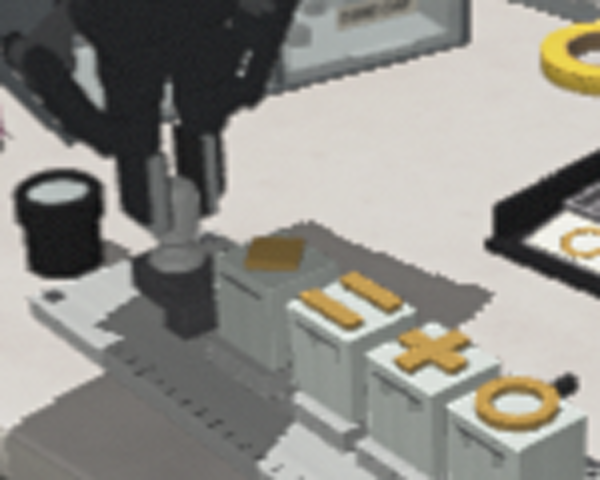

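The gripper holds the knob at crop (180,215), and the jaw moved with it. I'll keep sliding.

```bash
python3 -m pendant '[[[-4,0,0,0,0,0],[-4,0,0,0,0,0],[-4,0,0,0,0,0],[-4,0,0,0,0,0],[-4,0,0,0,0,0],[-4,0,0,0,0,0],[-4,0,0,0,0,0],[-4,0,0,0,0,0],[-4,0,0,0,0,0],[0,0,0,0,0,0]]]' | grep -E 'eef|cont|gap'; for i in 1 2 3 4 ; do python3 -m pendant '[[[-2,0,0,0,0,0],[0,0,0,0,0,0]]]' | grep -E 'eef|cont|gap'; done
```

```text
eef_pos: [0.4388, 0.1039, 0.2197]
contact_force: [-2.9, 4.4, 6.6]
finger_gap: 0.0165
eef_pos: [0.4386, 0.1022, 0.2197]
contact_force: [-2.9, 6.3, 6.1]
finger_gap: 0.0167
eef_pos: [0.4384, 0.1003, 0.2197]
contact_force: [-2.5, 7.4, 5.8]
finger_gap: 0.0162
eef_pos: [0.4382, 0.0984, 0.2197]
contact_force: [-2.0, 8.2, 6.9]
finger_gap: 0.0166
eef_pos: [0.438, 0.0965, 0.2197]
contact_force: [-3.1, 9.2, 7.1]
finger_gap: 0.0165
```

```bash
for i in 1 2 3 4 5 6; do python3 -m pendant '[[[-1,0,0,0,0,0],[0,0,0,0,0,0]]]' | grep -E 'eef|cont'; done
```

```text
eef_pos: [0.4379, 0.0956, 0.2197]
contact_force: [-2.0, 9.6, 6.5]
eef_pos: [0.4378, 0.0946, 0.2197]
contact_force: [-2.3, 9.9, 7.4]
eef_pos: [0.4377, 0.0936, 0.2197]
contact_force: [-2.4, 9.0, 7.4]
eef_pos: [0.4376, 0.0926, 0.2197]
contact_force: [-2.0, 8.3, 7.9]
eef_pos: [0.4374, 0.0917, 0.2197]
contact_force: [-2.9, 8.7, 6.4]
eef_pos: [0.4374, 0.091, 0.2197]
contact_force: [-2.6, 11.6, 6.4]
```

```bash
for i in 1 2 3; do python3 -m pendant '[[[-1,0,0,0,0,0],[0,0,0,0,0,0]]]' | grep -E 'eef|cont'; done
```

```text
eef_pos: [0.4373, 0.0905, 0.2197]
contact_force: [-0.6, 16.2, 7.5]
eef_pos: [0.4372, 0.0901, 0.2197]
contact_force: [-1.7, 20.3, 4.5]
eef_pos: [0.4371, 0.0896, 0.2198]
contact_force: [-1.1, 23.4, 5.1]
```

The force climbs steeply, so the row is closed. I'll unload, release and withdraw.

```bash
python3 -m pendant '[[[2.5,0,0,0,0,0],[0,0,0,0,0,0]]]'| grep -E 'eef|cont'; python3 -m pendant '[[[0,0,0,0,0,0],[0,0,0,0,0,0],[0,0,0,0,0,0],[0,0,0,0,0,0]]]' 60 | grep -E 'eef|cont|gap'; python3 -m pendant '[[[0,0,-20,0,0,0],[0,0,-35,0,0,0],[0,0,-30,0,0,0],[30,40,0,0,0,0],[30,40,0,0,0,0],[30,40,0,0,0,0],[30,40,0,0,0,0],[0,0,0,0,0,0]]]' | grep -E 'eef|cont'; python3 - <<'E'
from h import *
s=grab_frame('scene'); t=grab_frame('top')
b=cv2.cvtColor(s['frame'][210:360,170:350],cv2.COLOR_RGB2BGR); c=cv2.cvtColor(t['frame'][250:340,225:415],cv2.COLOR_RGB2BGR)
b=cv2.resize(b,(456,380),interpolation=cv2.INTER_CUBIC); c=cv2.resize(c,(456,216),interpolation=cv2.INTER_CUBIC)
cv2.imwrite('pics/d11.png',np.vstack([b,c]))
a=np.radians(-5.6);O=np.array([.4288,.008]);Rz=np.array([[np.cos(a),-np.sin(a)],[np.sin(a),np.cos(a)]])
for n in names:
  for f in (s,t): print(n,[(Rz.T@(np.array(d['position'])[:2]-O)*1000,d['position'][2],d['conf']) for d in spot_point(f,f'die_{n}_mid')[:1]])
print(sense()['t'])
E
```

```text
eef_pos: [0.4373, 0.0909, 0.2197]
contact_force: [-1.3, 13.7, 6.0]
eef_pos: [0.4372, 0.0885, 0.2186]
contact_force: [-0.2, -0.4, -0.4]
finger_gap: 0.0602
eef_pos: [0.6102, 0.1935, 0.3028]
contact_force: [-0.5, -0.5, -1.2]
ring [(array([  0.7035423 , -89.15685632]), 0.038, 0.55)]
ring [(array([ -2.46942816, -93.68810984]), 0.0425, 0.89)]
diamond [(array([-0.993583  , 26.52965874]), 0.0409, 0.75)]
diamond [(array([-0.788718  , 29.56413239]), 0.0373, 0.88)]
plus [(array([  1.068006 , -49.8336168]), 0.0378, 0.65)]
plus [(array([  0.8884771 , -50.05217886]), 0.039, 0.88)]
bars [(array([ -3.51633227, -12.30184569]), 0.0413, 0.8)]
bars [(array([-0.76290919, -8.61556554]), 0.0362, 0.65)]
63.35
```

View pics/d11.png

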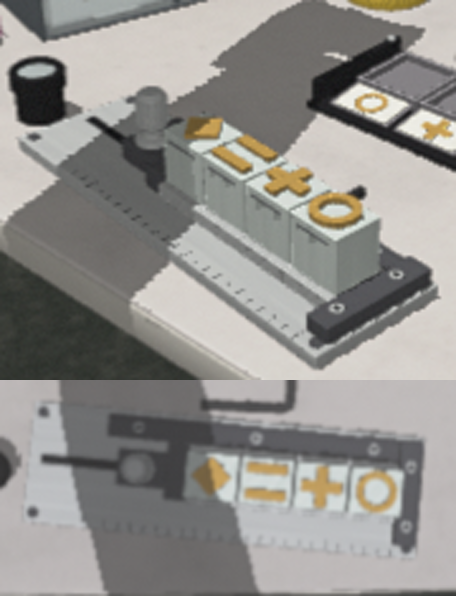

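The row is closed tight against the end stop, from left to right diamond, bars, plus, ring. All four are square at the fence, the jaw is up against the diamond, and the gripper is clear. I'm handing it in.

```bash
python3 -c "from bench import close_job;print(close_job())"
```

```text
the job is handed in; nothing more can be done
None
```

The job is handed in (its verdict was not shown): the last pictures show all four dies in mirrored order (ring at the end stop, then plus, bars, diamond), upright and square at the rear fence with the jaw closed tight and released at 63 s of the 96 s; on the way I knocked the plus die out of place with the bars die, then reset it.

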